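# Tip-test the lamp battery packs, then put them on charge

### The arm

A 6-joint arm with a two-finger parallel gripper is mounted at the origin on the work surface. World frame = base frame: x ahead of the robot, y to its left, z up, the work surface at z = 0. Lengths are in m, angles in rad, forces in N, time in s.
With the tool pointing down it reaches from about 0.2 to 0.875 m from the base axis. Payload 3.4 kg.
Tool frame: the origin (TCP) lies between the finger pads; the fingertips stand 25 mm ahead of it and the grasp point (between the pads) lies 6 mm ahead of it (r.nose_length is the z of the fingertips in the tool frame, in m); z points along the fingers, y is the line along which they close (so a half turn about z gives the same grasp; the last joint's range is limited). The gripper opens to 94 mm and grips with 3 to 60 N. Pads are 16 mm wide; open, the fingers measure 119 mm over their backs; the gripper's body (75 mm by 177 mm) begins 78 mm behind the grasp point.
Start: joints at [-1.35, 0.276, 1.505, -0, 1.361, -0.121], TCP at [0.193, -0.542, 0.23] pointing down, gripper open.
Joint ranges: [-2.89, 2.89], [-0.75, 2.08], [0.22, 2.7], [-1.18, 4.32], [0.11, 2.71], [-2.7, 2.7]. Speed limits (rad/s): [2.57, 2.57, 3.14, 3.14, 3.14, 3.14].

### API

Orientations are given as a unit quaternion [w, x, y, z].
In Python, from plant import r, gripper_to, inverse_kinematics, vision, models, telemetry gives the robot as it stands. Calls block until the motion is done:
- r.move_to(position, orientation): joint-space move of the TCP to a pose.
- r.move_l(position, rot=None, vel=0.15, guard=None): straight line of the TCP; rot=None keeps the orientation; vel is the mean speed in m/s. With guard (N) it stops when the force on the tool has changed by that much, and returns True; else False.
- r.movej(angles): joint-space move.
- gripper_to(opening, f_grip=None): finger opening in m; f_grip is the grip in N (None keeps the last); returns when the fingers have stopped.
- r.hold(seconds).
- inverse_kinematics(position, orientation): joint angles nearest the present ones, or None.
- vision.snapshot(name): name is "scene" or "top"; returns the picture (400x640x3 uint8, red, green, blue); there is no depth.
- vision.get_calibration(name): a dict with "fx", "fy", "cx", "cy" (pixels), "position" and "orientation" of the camera in the world. Camera axes: x right, y down, z forward; pixel columns grow to the right and rows downward; lengths in m; the calibration is good to about 2 mm. A picture is of the moment at which its call begins. get_calibration takes no time and is no camera call.
A pose or a line that the arm cannot do raises r.PlanningError and nothing moves.
- r.sign_off(): hands the job in, once; it reports no verdict.
Trained networks look in the newest picture that a camera, given by its name, has taken for a name from the list of things; names that differ only in an ending like _2 or _b are one class to them, and where a whole thing is asked for, a point or a joint stands for the part that bears it (a point fixed in the world has none). Each returns a list of dicts, best first, with "score" (0 to 1); they miss things now and then, are a little off and sometimes report something else, mostly with a low value. They report only what shows in the picture. A call takes as long as a camera call. They do not tell look-alikes from the thing itself.
- models.boxes_of(thing, camera): "at" ([x, y, z] in m, in world coordinates, good to about 4 mm: the middle of the surface that is visible of it).
- models.regions_of(thing, camera): "pixels" (400x640 bool, what is visible of it).
- models.mark_of(thing, camera): "at" ([x, y, z] in m, in world coordinates, good to about 4 mm: a listed point, or the origin of a listed thing).
Readings, each from a call of its own:
- telemetry.current_t(): time.
- telemetry.current_joints(): joint angles.
- telemetry.current_dq(): joint speeds.
- telemetry.current_joint_efforts(): joint torques, N m.
- telemetry.current_ee_pos(): TCP position.
- telemetry.current_tool_rot(): TCP orientation.
- telemetry.current_wrist_force(): force on the tool from outside, world axes, zero at the start.
- telemetry.current_torque(): the same for the moment, N m.
- telemetry.current_opening(): finger opening in m.
Only numpy, scipy, OpenCV 4.12 (cv2) and the standard library are available. Lean on these libraries where they do the work, as an engineer would, in place of code of your own. Each camera call takes 0.05 s, during which the arm holds its last target. There are 200 camera calls.

### The job

Tip-test the battery packs lying on the bench: bring the tray of the green tilt stand level, stand every pack foot down, cap up, in the tray's pockets, then tilt the loaded tray to 40 degrees by its crank handle (crank arm at the white mark), keep it there for three seconds and bring it back level against its stop. Then stand all the packs foot down in the slots of the orange charging rack, fully home, and leave the empty tray level and everything else on the bench where it is.

Things in the scene. Friction and masses are not known exactly. Their poses are not given: they have to be found in the camera images.
- pack0: battery pack: stick 30 x 30 mm in section, 140 mm long, 0.2 kg: flat foot at one end; at the other a black cap ending in an 18 mm square boss 12 mm long. Origin: mid-length, on the face it lies on at first (15 mm off the centre line). Own x runs from foot to cap; own z is up as it lies at first, flat on the bench, cap roughly towards the robot. 2 or 3 packs are there; an absent one reads None
- pack1: a second such pack, same frame (may be absent)
- pack2: a third such pack, same frame (may be absent)
- stand: the green tilt stand, bolted to the bench: base plate 130 x 250 x 8 mm with two uprights; origin at the centre of the underside; own x points away from its front, own y along the tilting axis towards the crank handle. A curved steel scale beside the crank carries one white mark, where the crank arm stands at 40 degrees
- tray (a joint): tilt of the aluminium tray in the stand, rad: 0 = level, against its stop; grows to 1.0 as its top and the crank handle come over towards the stand's own -x (its front). It turns about an axis along the stand's y, 70 mm above the bench. Starts part tilted; a friction hinge (0.5 N m, 4 to 5 N at the handle) keeps it where it is left, loaded or not
- tray_pivot (a point): middle of the tray, on its tilting axis; turns with the tray: own z is the tray's up, own y along the axis and the row of pockets, towards the crank handle. Tray 56 x 186 mm, rim 16 mm above this point; three square pockets 38 mm wide, 55 mm deep, 62 mm apart, floors 39 mm below this point
- tray_grip (a point): middle of the black crank handle of the tray: a round bar 16 mm thick, 74 mm long, parallel to the tilting axis, 130 mm above the axis and 163 mm aside of the tray's middle (tray frame); its inner end sits on a flat crank arm 35 mm from here. It moves on a circle of radius 130 mm about the axis and may turn in the fingers
- tray_pocket0 (a point): centre of the floor of tray pocket 0 of 0 to 2 (2 is next to the crank handle); a pack stood in it stands 85 mm out of the rim
- tray_pocket1 (a point): centre of the floor of tray pocket 1 of 0 to 2 (2 is next to the crank handle); a pack stood in it stands 85 mm out of the rim
- tray_pocket2 (a point): centre of the floor of tray pocket 2 of 0 to 2 (2 is next to the crank handle); a pack stood in it stands 85 mm out of the rim
- charger: the charging rack, fixed on the bench: an orange block 66 x 196 x 65 mm with three square slots in a row, a lower grey housing (50 mm high, 50 mm deep) along its rear; origin at the centre of the orange block's underside, own y along the row, own x to the rear
- charger_slot0 (a point): centre of the floor, 15 mm above the bench, of charging slot 0 of 0 to 2: 38 mm square, 50 mm deep, 62 mm apart, mouth 65 mm above the bench
- charger_slot1 (a point): centre of the floor, 15 mm above the bench, of charging slot 1 of 0 to 2: 38 mm square, 50 mm deep, 62 mm apart, mouth 65 mm above the bench
- charger_slot2 (a point): centre of the floor, 15 mm above the bench, of charging slot 2 of 0 to 2: 38 mm square, 50 mm deep, 62 mm apart, mouth 65 mm above the bench
- pack0_foot (a point): centre of the foot face of pack0, 140 mm from the top of its boss; own axes as the pack's
- pack1_foot (a point): centre of the foot face of pack1, 140 mm from the top of its boss; own axes as the pack's
- pack2_foot (a point): centre of the foot face of pack2, 140 mm from the top of its boss; own axes as the pack's
- multimeter: bystander, to be left alone: yellow multimeter, 160 x 85 x 36 mm, loose on the bench
- screwdriver: bystander, to be left alone: screwdriver, loose on the bench
- wrench: bystander, to be left alone: steel wrench, loose on the bench
- tape: bystander, to be left alone: roll of black tape, 90 mm across, loose on the bench
- mug: bystander, to be left alone: white mug, 90 mm high, loose on the bench
- oil: bystander, to be left alone: white bottle, 150 mm high, loose on the bench
- tin: bystander, to be left alone: steel tin, 110 x 80 x 35 mm, loose on the bench
There are look-alikes about, which are no part of the job. Leave any yellow look-alike of the pack0 alone.

How it is judged:
On the way, in this order (a step that is already met when the one before it is completed fails the run):
1. every pack stands foot down in a tray pocket and the tray is level (within 4.5 degrees) (z of pack0_foot in the frame of tray_pivot between -0.054 and -0.024 m and x of pack0_foot in the frame of tray_pivot between -0.02 and 0.02 m and y of pack0_foot in the frame of tray_pivot between -0.085 and 0.085 m and angle between each of pack0, pack1, pack2's own x axis and vertical below 0.35 rad and z of pack1_foot in the frame of tray_pivot between -0.054 and -0.024 m and x of pack1_foot in the frame of tray_pivot between -0.02 and 0.02 m and y of pack1_foot in the frame of tray_pivot between -0.085 and 0.085 m and z of pack2_foot in the frame of tray_pivot between -0.054 and -0.024 m and x of pack2_foot in the frame of tray_pivot between -0.02 and 0.02 m and y of pack2_foot in the frame of tray_pivot between -0.085 and 0.085 m and value of joint tray below 0.08 rad), for 0.2 s.
2. the loaded tray is held at 40 degrees (within 6), all packs in it, for 2 s (z of pack0_foot in the frame of tray_pivot between -0.054 and -0.024 m and x of pack0_foot in the frame of tray_pivot between -0.02 and 0.02 m and y of pack0_foot in the frame of tray_pivot between -0.085 and 0.085 m and z of pack1_foot in the frame of tray_pivot between -0.054 and -0.024 m and x of pack1_foot in the frame of tray_pivot between -0.02 and 0.02 m and y of pack1_foot in the frame of tray_pivot between -0.085 and 0.085 m and z of pack2_foot in the frame of tray_pivot between -0.054 and -0.024 m and x of pack2_foot in the frame of tray_pivot between -0.02 and 0.02 m and y of pack2_foot in the frame of tray_pivot between -0.085 and 0.085 m and value of joint tray between 0.593 and 0.803 rad), for 2 s.
3. the loaded tray is back level (within 3.5 degrees) (z of pack0_foot in the frame of tray_pivot between -0.054 and -0.024 m and x of pack0_foot in the frame of tray_pivot between -0.02 and 0.02 m and y of pack0_foot in the frame of tray_pivot between -0.085 and 0.085 m and angle between each of pack0, pack1, pack2's own x axis and vertical below 0.35 rad and z of pack1_foot in the frame of tray_pivot between -0.054 and -0.024 m and x of pack1_foot in the frame of tray_pivot between -0.02 and 0.02 m and y of pack1_foot in the frame of tray_pivot between -0.085 and 0.085 m and z of pack2_foot in the frame of tray_pivot between -0.054 and -0.024 m and x of pack2_foot in the frame of tray_pivot between -0.02 and 0.02 m and y of pack2_foot in the frame of tray_pivot between -0.085 and 0.085 m and value of joint tray below 0.06 rad), for 0.2 s.
At the end, for the whole second after the job is handed in: every pack stands foot down in a slot of the charging rack, foot within 15 mm of the slot floor and within 0.3 rad (17 degrees) of upright, at rest; the tray is level within 3.5 degrees (z of pack0_foot in the frame of charger between 0 and 0.03 m and x of pack0_foot in the frame of charger between -0.02 and 0.02 m and y of pack0_foot in the frame of charger between -0.085 and 0.085 m and angle between each of pack0, pack1, pack2's own x axis and vertical below 0.3 rad and z of pack1_foot in the frame of charger between 0 and 0.03 m and x of pack1_foot in the frame of charger between -0.02 and 0.02 m and y of pack1_foot in the frame of charger between -0.085 and 0.085 m and z of pack2_foot in the frame of charger between 0 and 0.03 m and x of pack2_foot in the frame of charger between -0.02 and 0.02 m and y of pack2_foot in the frame of charger between -0.085 and 0.085 m and value of joint tray below 0.06 rad and linear speed of each of pack0, pack1, pack2 below 0.15 m/s); the robot touches nothing.
It fails at once if a bystander on the bench is shifted by more than 30 mm (distance of any of multimeter, screwdriver, wrench, tape, mug, oil, tin from where it was at the start of the episode above 0.03 m).
Of pack0, pack1, pack2 only 2 to 3 are there at a start; the rules pass over those that are not, and their reading is None.
At some moment in a run one of pack0, pack1, pack2 may be knocked a few centimetres aside while the robot is not near it.
It also fails if it takes over 210 s, if anything falls off the work surface, if the arm or the gripper's body presses on something with over 40 N, if the wrist force passes 120 N, or if a joint passes its speed limit or range.

## Working session

There is one attempt and no reset: what is moved stays moved. The work goes in short steps, each a Python script; the robot and the scene stay as the last script left them, time stands still between calls to the robot, and variables do not carry over. Pictures are saved under pics/ and viewed, on a budget of 14 in all, crops included, one or two more only if the job needs it, and the job is handed in when it is done.

```bash
ls; mkdir -p pics
python3 - <<'E'
from plant import r, vision, models, telemetry
import cv2, numpy as np
for c in ("scene","top"):
    im=vision.snapshot(c); cv2.imwrite(f"pics/{c}0.png",im[:,:,::-1])
    k=vision.get_calibration(c); print(c,{a:np.round(v,3).tolist() for a,v in k.items()})
    for n in ["pack0","pack0_foot","stand","tray_pivot","tray_grip","tray_pocket0","tray_pocket2","charger","charger_slot0","charger_slot2"]:
        print(n,[(np.round(d["at"],3).tolist(),round(d["score"],2)) for d in models.mark_of(n,c)])
print(telemetry.current_t())
E
```

```text
pics
scene {'fx': 477.938, 'fy': 477.938, 'cx': 312.814, 'cy': 199.46, 'position': [1.359, 0.542, 1.148], 'orientation': [-0.177, 0.421, 0.821, -0.344]}
pack0 [([0.58, -0.156, 0.0], 0.95), ([0.55, 0.014, 0.002], 0.78), ([0.386, -0.16, -0.001], 0.75), ([0.301, 0.18, -0.003], 0.75), ([0.366, 0.012, -0.002], 0.64), ([0.596, -0.064, 0.002], 0.55)]
pack0_foot [([0.341, 0.086, 0.012], 0.97), ([0.625, 0.003, 0.016], 0.83), ([0.368, -0.23, 0.015], 0.74), ([0.324, 0.113, 0.015], 0.59), ([0.515, 0.206, 0.03], 0.51), ([0.513, 0.148, 0.029], 0.42)]
stand [([0.499, 0.205, 0.002], 0.93), ([0.316, 0.381, -0.005], 0.48)]
tray_pivot [([0.501, 0.212, 0.07], 0.74), ([0.409, -0.318, 0.014], 0.44)]
tray_grip [([0.465, 0.372, 0.191], 0.63)]
tray_pocket0 [([0.517, 0.153, 0.031], 0.89), ([0.512, 0.208, 0.031], 0.79), ([0.511, 0.271, 0.028], 0.58)]
tray_pocket2 [([0.517, 0.153, 0.031], 0.89), ([0.512, 0.208, 0.031], 0.79), ([0.511, 0.271, 0.028], 0.58)]
charger [([0.469, -0.35, -0.001], 0.81)]
charger_slot0 [([0.412, -0.323, 0.015], 0.65), ([0.464, -0.352, 0.012], 0.65), ([0.519, -0.382, 0.011], 0.6)]
charge
[... 537 characters left out ...]
, 0.74), ([0.367, -0.232, 0.016], 0.68), ([0.686, -0.334, -0.001], 0.67), ([0.619, 0.005, 0.016], 0.61)]
stand [([0.501, 0.21, 0.001], 0.88)]
tray_pivot [([0.497, 0.212, 0.07], 0.98)]
tray_grip [([0.462, 0.368, 0.198], 0.76)]
tray_pocket0 [([0.51, 0.266, 0.036], 0.96), ([0.51, 0.206, 0.033], 0.85), ([0.514, 0.146, 0.028], 0.75)]
tray_pocket2 [([0.51, 0.266, 0.036], 0.96), ([0.51, 0.206, 0.033], 0.85), ([0.514, 0.146, 0.028], 0.75)]
charger [([0.464, -0.35, -0.002], 0.82), ([0.321, 0.375, 0.001], 0.2), ([0.662, -0.053, 0.016], 0.19)]
charger_slot0 [([0.517, -0.383, 0.013], 0.82), ([0.462, -0.348, 0.012], 0.75)]
charger_slot2 [([0.517, -0.383, 0.013], 0.82), ([0.462, -0.348, 0.012], 0.75)]
1.1
```

View pics/top0.png

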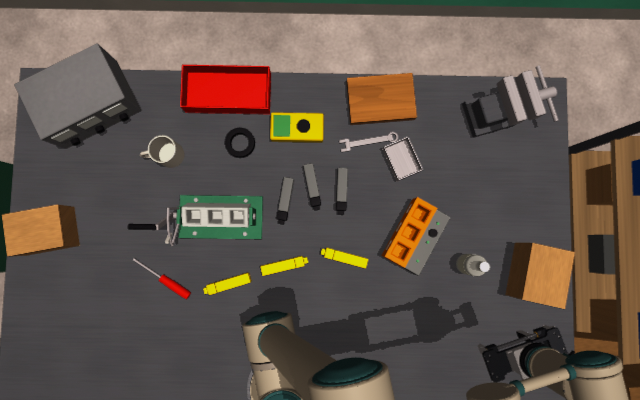

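View pics/scene0.png

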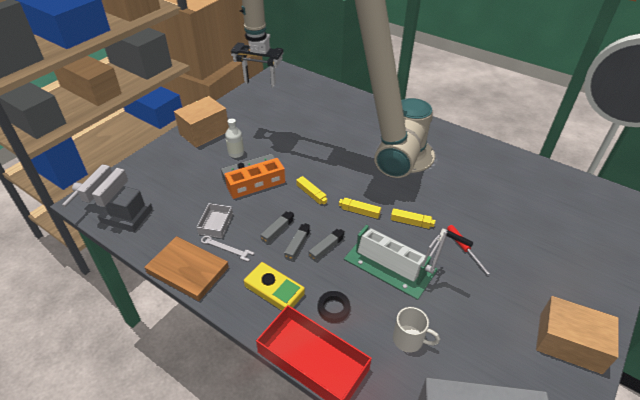

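The top view shows three grey packs, centred near px (285,198), (311,185) and (342,189), with black caps towards the robot. The three yellow sticks near row 265 are look-alikes. The stand is at (220,215) with its black handle at (143,227), and the charger is at (412,235).

```bash
cat > h.py <<'E'
from plant import r, gripper_to, inverse_kinematics as ik, vision, models, telemetry
import cv2, numpy as np
from scipy.spatial.transform import Rotation as Ro
UP=np.array([0,0,1.]); PHI=np.radians(45)
def snap(c,name=None):
    im=vision.snapshot(c)
    if name: cv2.imwrite(f"pics/{name}.png",im[:,:,::-1])
    return im
def unproj(uv,z,c="top"):
    k=vision.get_calibration(c); uv=np.atleast_2d(uv).astype(float)
    q=k["orientation"]; R=Ro.from_quat([q[1],q[2],q[3],q[0]])
    d=R.apply(np.c_[(uv[:,0]-k["cx"])/k["fx"],(uv[:,1]-k["cy"])/k["fy"],np.ones(len(uv))])
    p=np.array(k["position"]); return p+d*((z-p[2])/d[:,2])[:,None]
def rect(mask,z,c="top"):
    v,u=np.nonzero(mask); P=unproj(np.c_[u,v],z,c)[:,:2]
    (ctr,wh,a)=cv2.minAreaRect((P*1000).astype(np.float32))
    a=np.radians(a)
    if wh[0]<wh[1]: a+=np.pi/2     # direction of the long side
    return np.array(ctr)/1000,sorted(wh),(a+np.pi/2)%np.pi-np.pi/2
def packs(im,c="top"):
    "grey lying packs seen in the newest top picture: centre, size, yaw of the long side"
    hsv=cv2.cvtColor(im,cv2.COLOR_RGB2HSV); out=[]
    for d in models.regions_of("pack0",c):
        m=d["pixels"]
        if d["score"]<.3 or m.sum()<80 or np.median(hsv[m][:,1])>110: continue
        x,s,a=rect(m,.028,c)
        if all(np.linalg.norm(x-o[0])>.03 for o in out): out.append((x,s,a))
    return out
def quat(y,z):
    x=np.cross(y,z); q=Ro.from_matrix(np.c_[x,y,z]).as_quat(); return [q[3],*q[:3]]
def pose(grasp,yaw,kind,s=1):
    "kind pick: pack lying, yaw= direction cap->foot; kind place: upright, yaw= heading of the tool"
    h=np.array([np.cos(yaw),np.sin(yaw),0]); n=np.cross(UP,h); S,C=np.sin(PHI),np.cos(PHI)
    z,y=(S*h-C*UP,-s*n) if kind=="pick" else (C*h-S*UP,s*n)
    return np.array(grasp)-.006*z, quat(y,z)
E
python3 - <<'E'
from h import *
im=snap("top"); hsv=cv2.cvtColor(im,cv2.COLOR_RGB2HSV)
for p in packs(im): print("pack",np.round(p[0],3),np.round(p[1]),round(p[2],3))
print("feet",[np.round(d["at"],3).tolist() for d in models.mark_of("pack0_foot","top")])
roi=np.zeros((400,640),bool); roi[185:250,160:275]=1
g=cv2.inRange(hsv,(60,80,30),(90,255,255))>0
print("stand",rect(g&roi,.008))
roi[:]=0; roi[190:280,370:460]=1
g=cv2.inRange(hsv,(5,150,150),(20,255,255))>0
print("charger",rect(g&roi,.065))
for s in (1,-1):
  print(s)
  for nm,g,yaw,k in [("p1",(.49,.01,.016),-.1,"pick"),("p1u",(.49,.01,.25),-.1,"pick"),("p3",(.52,-.16,.016),0,"pick"),("tu",(.50,.21,.30),0,"place"),("t0",(.50,.15,.12),0,"place"),("t2",(.5,.27,.12),0,"place"),("t2u",(.5,.27,.3),0,"place"),("c",(.517,-.383,.1),-.52,"place"),("cu",(.517,-.383,.28),-.52,"place"),("c",(.41,-.323,.1),-.52,"place")]:
    q=ik(*pose(g,yaw,k,s)); print(nm,None if q is None else np.round(q,2).tolist())
E
```

```text
pack [ 0.597 -0.067] [ 33. 143.] 0.227
pack [0.553 0.016] [ 33. 138.] -0.119
feet [[0.366, -0.232, 0.017], [0.62, 0.01, 0.012], [0.32, 0.115, 0.017], [0.347, 0.084, 0.01]]
stand (array([0.50253137, 0.21188947]), [129.21173095703125, 257.665283203125], np.float64(-1.552324531202593))
charger (array([ 0.46622229, -0.35137415]), [66.30580139160156, 196.8206787109375], np.float64(-0.4975916093941031))
1
p1 [-0.15, 0.47, 2.68, 3.09, 0.79, -1.57]
p1u [-0.15, -0.21, 2.24, 0.1, 0.33, 1.44]
p3 [-0.79, 0.45, 2.5, 2.19, 0.66, -1.35]
tu [0.5, -0.1, 2.02, -0.65, 0.6, -0.64]
t0 [0.31, 0.13, 2.4, 4.13, 0.26, 0.82]
t2 None
t2u [0.66, -0.03, 1.96, -0.75, 0.69, -0.45]
c [-0.9, 0.29, 2.23, 2.0, 0.29, 2.42]
cu [-0.9, 0.02, 1.96, 0.6, 0.48, -2.39]
c [-1.08, 0.16, 2.46, 2.0, 0.42, 2.26]
-1
p1 [-0.15, 0.47, 2.68, 3.09, 0.79, 1.57]
p1u [-0.15, -0.21, 2.24, 0.1, 0.33, -1.7]
p3 [-0.79, 0.45, 2.5, 2.19, 0.66, 1.79]
tu [0.5, -0.1, 2.02, -0.65, 0.6, 2.5]
t0 [0.31, 0.13, 2.4, 4.13, 0.26, -2.32]
t2 None
t2u [0.66, -0.03, 1.96, -0.75, 0.69, 2.69]
c [-0.9, 0.29, 2.23, 2.0, 0.29, -0.73]
cu [-0.9, 0.02, 1.96, 0.6, 0.48, 0.75]
c [-1.08, 0.16, 2.46, 2.0, 0.42, -0.88]
```

Run:
```python
from h import *
import h as H
def f(g,yaw,k,s):
    q=ik(*pose(g,yaw,k,s)); return "None" if q is None else "%.1f/%.2f/%.1f"%(q[3],q[4],q[5])
for ph in (25,35,45,55):
  H.PHI=np.radians(ph)
  print(ph,"pick",[f((.51,.01,z),-.1,"pick",1) for z in(.018,.25)],[f((.54,-.15,z),0,"pick",1) for z in(.018,.25)])
  for a in (0,90,180,-90):
    print("   tray",a,[f((.5,y,z),.02+np.radians(a),"place",1) for y in(.15,.27) for z in(.13,.28)])
    print("   chg",a,[f((x,y,z),-.5+np.radians(a),"place",1) for x,y in((.52,-.383),(.41,-.323)) for z in(.11,.26)])
```

```text
25 pick ['0.1/0.13/1.5', '0.0/0.84/1.5'] ['0.7/0.33/0.4', '0.3/0.92/0.9']
   tray 0 ['None', '4.1/0.43/0.9', '4.0/0.97/1.4', 'None']
   chg 0 ['2.6/0.99/1.7', '2.1/0.55/2.3', 'None', '1.8/0.74/2.4']
   tray 90 ['0.9/1.48/2.1', '0.9/1.69/2.4', '1.1/1.35/2.1', '1.1/1.53/2.5']
   chg 90 ['0.8/1.78/2.3', '0.9/1.95/2.5', '0.7/1.72/2.1', '0.7/1.93/2.3']
   tray 180 ['0.1/2.25/1.7', '0.1/2.50/1.7', '0.3/2.29/1.8', '0.4/2.53/2.0']
   chg 180 ['-0.2/2.52/1.3', 'None', '-0.2/2.22/1.4', '-0.3/2.45/1.3']
   tray -90 ['-0.8/1.71/0.9', '-0.9/1.90/0.7', '-0.7/1.88/0.9', '-0.8/2.06/0.7']
   chg -90 ['-1.1/1.45/0.8', '-1.1/1.59/0.6', '-1.1/1.40/1.0', '-1.0/1.56/0.7']
35 pick ['3.1/0.24/-1.5', '0.0/0.59/1.5'] ['1.7/0.35/-0.7', '0.5/0.74/0.6']
   tray 0 ['3.6/0.59/1.3', 'None', '4.2/0.64/1.0', 'None']
   chg 0 ['2.4/0.58/1.9', 'None', '2.3/0.77/1.8', 'None']
   tray 90 ['0.9/1.38/2.2', '0.8/1.62/2.5', '1.0/1.25/2.3', '0.9/1.46/2.6']
   chg 90 ['0.7/1.67/2.3', '0.8/1.88/2.5', '0.6/1.61/2.1', '0.7/1.86/2.3']
   tray 180 ['0.1/2.11/1.7', '0.1/2.38/1.7', '0.2/2.14/1.8', '0.3/2.40/1.9']
   chg 180 ['-0.2/2.
[... 852 characters left out ...]
.47/0.3', '-0.8/1.18/0.7', '-0.8/1.43/0.4']
55 pick ['None', 'None'] ['2.4/1.03/-1.7', '1.4/0.65/-0.3']
   tray 0 ['-0.5/0.26/-0.9', '-0.2/0.69/-1.2', '-0.8/0.43/-0.4', '-0.4/0.78/-0.8']
   chg 0 ['0.7/0.32/-2.6', '0.3/0.67/-2.1', 'None', '0.4/0.73/-2.3']
   tray 90 ['0.6/1.20/2.5', 'None', 'None', 'None']
   chg 90 ['0.5/1.46/2.5', '0.5/1.73/2.6', '0.5/1.39/2.3', '0.5/1.69/2.5']
   tray 180 ['0.1/1.78/1.7', '0.1/2.09/1.7', '0.2/1.82/1.8', '0.2/2.11/1.9']
   chg 180 ['-0.1/1.94/1.4', '-0.1/2.24/1.3', '-0.1/1.74/1.4', '-0.1/2.04/1.3']
   tray -90 ['-0.5/1.39/0.7', '-0.5/1.67/0.5', '-0.5/1.53/0.8', '-0.5/1.81/0.6']
   chg -90 ['-0.7/1.19/0.4', '-0.6/1.44/0.2', '-0.7/1.10/0.5', '-0.6/1.38/0.3']
```

```bash
cat >> h.py <<'E'
SY=.0185; S0=np.array([.500,.2105,0]); SX=np.array([np.cos(SY),np.sin(SY),0]); SYv=np.array([-np.sin(SY),np.cos(SY),0])
def crank(th,out=.004):
    "TCP pose, tool down closing along stand x, on the handle at tilt th"
    p=S0+UP*.07+SYv*(.163+out)+.13*(np.cos(th)*UP-np.sin(th)*SX)
    return p+.006*UP, quat(SX,-UP)
def arc(a,b,n=6,guard=None,vel=.06):
    for t in np.linspace(a,b,n+1)[1:]:
        p,q=crank(t)
        if r.move_l(p,q,vel=vel,guard=guard): return t
E
python3 - <<'E'
from h import *
p,q=crank(.26)
for t in (0,.26,.7): print(np.round(ik(*crank(t)),2))
gripper_to(.06); r.move_to(p+.09*UP,q)
snap("top"); print([np.round(d["at"],3) for d in models.mark_of("tray_grip","top")])
r.move_l(p,vel=.1,guard=10)
gripper_to(.0,15); print(telemetry.current_opening(),telemetry.current_ee_pos(),p)
print("stop",arc(.26,-.06,5,guard=14),telemetry.current_wrist_force(),telemetry.current_ee_pos())
E
```

```text
[ 0.54  0.36  1.44 -0.    1.34  0.52]
[ 0.57  0.33  1.5  -0.    1.31  0.55]
[ 0.61  0.29  1.63 -0.    1.22  0.6 ]
[array([0.46 , 0.368, 0.198]), array([0.321, 0.376, 0.003])]
0.015494071490603457 [0.46306193 0.37681156 0.20166305] [0.46349592 0.37685318 0.2016307 ]
stop -0.06 [-1.65925085 -0.19662412  4.53599429] [0.49996188 0.37706954 0.20627014]
```

Run:
```python
from h import *
gripper_to(.05); p=np.array(telemetry.current_ee_pos()); r.move_l(p+.12*UP,vel=.2)
r.movej([-.9,.2,1.5,0,1.36,-.1])   # clear of the views
im=snap("top","top1"); snap("scene","scene1")
for c in("top","scene"):
  for n in["tray_grip","tray_pivot","tray_pocket0","charger_slot0"]: print(c,n,[np.round(d["at"],3).tolist() for d in models.mark_of(n,c)])
for p in packs(im): print("pack",np.round(p[0],3),np.round(p[1]),round(p[2],3))
print([np.round(d["at"],3).tolist() for d in models.mark_of("pack0","top")],telemetry.current_t())
s=cv2.imread("pics/scene1.png")[170:330,230:490]; t=cv2.imread("pics/top1.png")[150:290,110:370]
o=np.vstack([cv2.resize(s,(585,360),interpolation=cv2.INTER_CUBIC)[:300],cv2.resize(t,(585,315),interpolation=cv2.INTER_CUBIC)[:300]])
cv2.imwrite("pics/m1.png",o)
```

```text
top tray_grip [[0.498, 0.37, 0.203]]
top tray_pivot [[0.5, 0.212, 0.068]]
top tray_pocket0 [[0.501, 0.148, 0.028], [0.322, 0.375, 0.004], [0.5, 0.208, 0.03], [0.618, 0.009, 0.012]]
top charger_slot0 [[0.467, -0.35, 0.012], [0.514, -0.378, 0.016], [0.411, -0.322, 0.014], [0.743, -0.235, 0.002]]
scene tray_grip [[0.504, 0.373, 0.197]]
scene tray_pivot [[0.505, 0.209, 0.069]]
scene tray_pocket0 [[0.505, 0.271, 0.029], [0.501, 0.207, 0.028], [0.503, 0.151, 0.029]]
scene charger_slot0 [[0.464, -0.352, 0.011], [0.411, -0.32, 0.014], [0.52, -0.384, 0.012]]
pack [ 0.584 -0.155] [ 36. 144.] 0.014
pack [0.553 0.018] [ 37. 137.] -0.142
pack [ 0.597 -0.065] [ 29. 135.] 0.216
pack [0.696 0.379] [ 85. 122.] 1.195
[[0.583, -0.152, 0.004], [0.555, 0.018, -0.0], [0.302, 0.183, 0.002], [0.385, -0.162, 0.001], [0.357, 0.018, -0.003], [0.594, -0.064, -0.0]] 13.4083
```

View pics/m1.png

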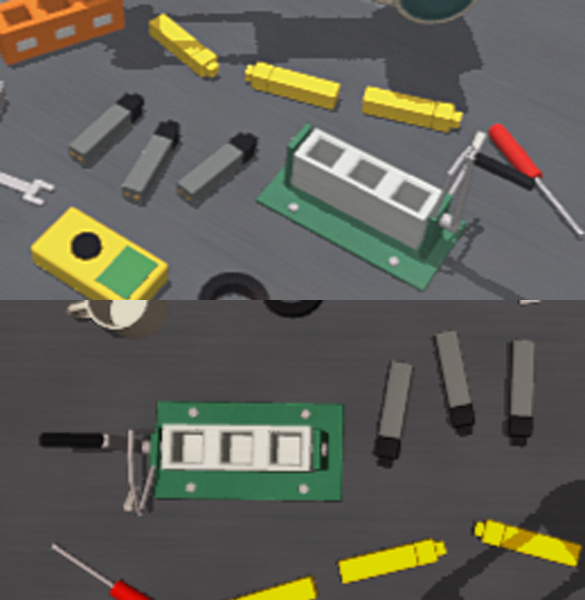

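```bash
cat >> h.py <<'E'
S0=np.array([.502,.2105,0]); PHI=np.radians(22); D=.088; W=.009
CY=-.505; C0=np.array([.4655,-.351,0]); CYv=np.array([np.cos(CY),np.sin(CY),0])
def pocket(i): return S0+SYv*.062*(i-1)+UP*.031
def slot(i): return C0+CYv*.062*(i-1)+UP*.015
def lying():
    im=snap("top"); return [p for p in packs(im) if p[1][0]<48 and 115<p[1][1]<165]
def pick(x,a):
    h=np.array([np.cos(a),np.sin(a),0]); g=np.array([*x,.015+W])+h*(.07-D)
    p,q=pose(g,a,"pick"); gripper_to(.055)
    r.move_to(p+.15*UP,q); r.move_l(p+.03*UP,vel=.2); hit=r.move_l(p,vel=.06,guard=12)
    gripper_to(.0,50); o=telemetry.current_opening(); print("pick",hit,o,telemetry.current_ee_pos()-p)
    r.move_l(p+.22*UP,vel=.2); return o
def stand_tray(i):
    hd=SY+np.pi; g=-np.array([np.cos(hd),np.sin(hd),0])
    p,q=pose(pocket(i)+UP*D+W*g,hd,"place")
    r.move_to(p+.16*UP,q); r.move_l(p+.065*UP,vel=.15)
    hit=r.move_l(p-.004*UP,vel=.05,guard=9); print("place",i,hit,telemetry.current_ee_pos()-p)
    return p,q
def leave(p,q):
    gripper_to(.048); z=np.array(Ro.from_quat([*q[1:],q[0]]).apply(UP))
    t=np.array(telemetry.current_ee_pos()); r.move_l(t-.09*z,vel=.15); r.move_l(t-.09*z+.1*UP,vel=.25)
E
python3 - <<'E'
from h import *
L=lying(); print([np.round([*p[0],p[2]],3) for p in L])
p=max(L,key=lambda p:p[0][1])
if pick(p[0],p[2])>.02:
    P,q=stand_tray(2); snap("scene","place1")
    cv2.imwrite("pics/p1.png",cv2.resize(cv2.imread("pics/place1.png")[130:320,280:540],None,fx=2.5,fy=2.5))
print(telemetry.current_t())
E
```

```text
[array([ 0.595, -0.066,  0.198]), array([ 0.584, -0.154,  0.012]), array([ 0.553,  0.016, -0.146])]
pick True 0.029424416252447388 [ 1.24442110e-03 -1.41182319e-05  6.51446252e-03]
place 2 True [-0.00047455 -0.0002468   0.05203169]
21.2833
```

View pics/p1.png

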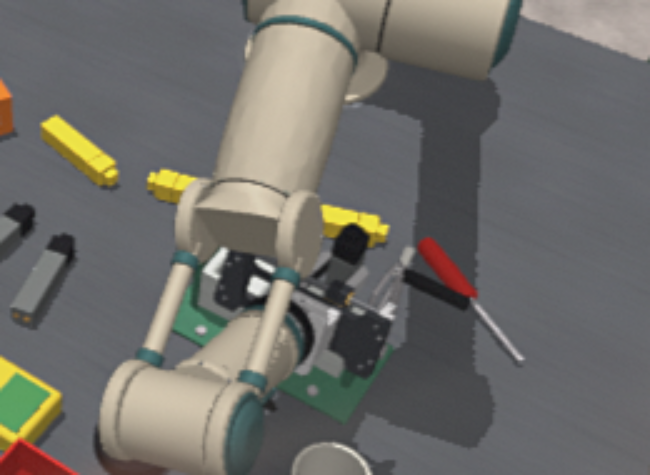

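Run:
```python
from h import *
p=np.array(telemetry.current_ee_pos()); r.move_l(p+.06*UP,vel=.15)
print(telemetry.current_ee_pos(),telemetry.current_opening(),telemetry.current_wrist_force(),telemetry.current_torque())
snap("scene","s2"); snap("top","t2")
for c in("scene","top"): print([(np.round(d["at"],3).tolist(),round(d["score"],2)) for d in models.mark_of("pack0_foot",c)])
a=cv2.imread("pics/s2.png")[110:270,330:490]; b=cv2.imread("pics/t2.png")[130:290,110:270]
cv2.imwrite("pics/p2.png",cv2.resize(np.hstack([a,b]),None,fx=2.5,fy=2.5,interpolation=cv2.INTER_CUBIC))
```

```text
[0.51512174 0.27269556 0.23237481] 0.029921263941648377 [-1.14376223  0.14632849 -3.53812097] [ 0.08584447 -0.87199856  0.01887389]
[([0.371, -0.229, 0.014], 0.77)]
[([0.366, -0.232, 0.018], 0.95), ([0.344, 0.084, 0.013], 0.89), ([0.318, 0.116, 0.016], 0.77)]
```

View pics/p2.png

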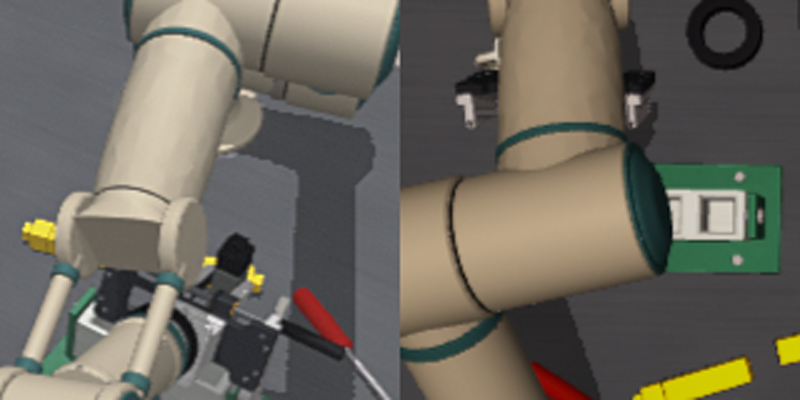

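The pack (scene crop: cap at (235,250), foot face at (235,305)) turned in the fingers. The pick guard had fired 6 mm too high, so only its top edge was gripped. I'll estimate its tilt from the picture and lay it back down.

Run:
```python
from h import *
k=vision.get_calibration("scene"); q=k["orientation"]; R=Ro.from_quat([q[1],q[2],q[3],q[0]])
def px(P):
    c=R.inv().apply(np.array(P)-k["position"]); return np.round([k["fx"]*c[0]/c[2]+k["cx"],k["fy"]*c[1]/c[2]+k["cy"]])
g=np.array([.5095,.2727,.230])
for a in range(-40,91,10):
    v=np.array([-np.sin(np.radians(a)),0,np.cos(np.radians(a))]); print(a,px(g-.088*v),px(g+.052*v))
print("wanted foot (424,235) cap (426,205)")
import h as H
for ph in (-10,-30,-40):
    H.PHI=np.radians(ph); print(ph,ik(*pose((.53,.016,.03),-.1,"pick")))
```

```text
-40 [424. 227.] [415. 220.]
-30 [421. 232.] [416. 217.]
-20 [418. 237.] [418. 214.]
-10 [416. 241.] [420. 211.]
0 [413. 245.] [421. 209.]
10 [411. 248.] [423. 207.]
20 [408. 250.] [424. 206.]
30 [406. 252.] [425. 205.]
40 [404. 253.] [426. 205.]
50 [403. 253.] [427. 205.]
60 [402. 252.] [427. 206.]
70 [402. 250.] [428. 207.]
80 [402. 247.] [427. 209.]
90 [402. 244.] [427. 211.]
wanted foot (424,235) cap (426,205)
-10 [-1.00962757e-01  4.76954828e-01  1.73584694e+00 -1.87273598e-04
  1.10332373e+00  1.56993259e+00]
-30 [-1.00798744e-01  6.68806022e-01  1.47561048e+00 -3.99872274e-04
  1.52077480e+00  1.57012459e+00]
-40 [-1.00743339e-01  7.71172187e-01  1.35666621e+00 -4.82604751e-04
  1.71188581e+00  1.57015903e+00]
```

Run:
```python
import cv2,numpy as np
a=cv2.imread("pics/s2.png")[185:270,375:465]; b=cv2.imread("pics/place1.png")[195:280,375:465]
cv2.imwrite("pics/p3.png",cv2.resize(np.hstack([a,b]),None,fx=4.4,fy=4.4,interpolation=cv2.INTER_CUBIC))
```

View pics/p3.png

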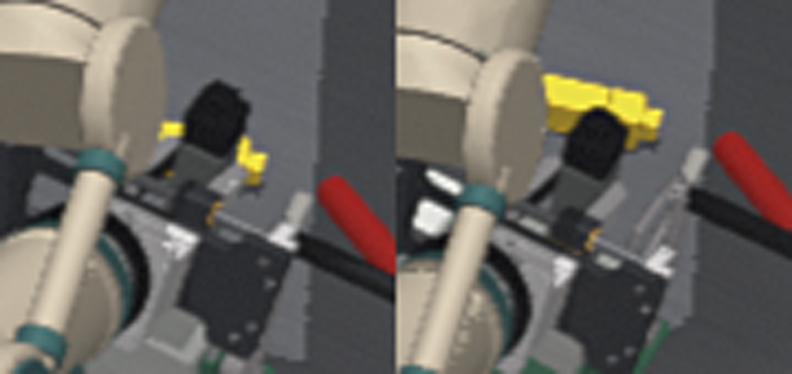

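The orange spot is part of the gripper. The pack is upright, with its cap at (424,213) in the scene image. Because the grip was 6.5 mm high, it sits 6.5 mm off in x. I'll correct for that offset and insert it.

```bash
cat >> h.py <<'E'
def stand_tray(i,dw=0.):
    hd=SY+np.pi; g=-np.array([np.cos(hd),np.sin(hd),0])
    p,q=pose(pocket(i)+UP*D+(W+dw)*g,hd,"place")
    t=np.array(telemetry.current_ee_pos())
    if np.linalg.norm(t-p)>.12: r.move_to(p+.14*UP,q)
    r.move_l(p+.062*UP,q,vel=.12)
    for dx,dy in [(0,0),(.003,0),(-.003,0),(0,.003),(0,-.003),(.006,0),(-.006,0)]:
        o=dx*SX+dy*SYv
        r.move_l(p+o+.062*UP,vel=.05); hit=r.move_l(p+o-.004*UP,vel=.05,guard=9)
        e=np.array(telemetry.current_ee_pos())-p; print("place",i,hit,np.round(e,4))
        if e[2]<.02: return p,q
    raise SystemExit("not in")
E
python3 - <<'E'
from h import *
P,q=stand_tray(2,.0065); print(telemetry.current_wrist_force())
E
```

```text
place 2 False [-0.0002 -0.0001 -0.0023]
[-0.16248071  0.1192281   6.06506655]
```

```bash
cat >> h.py <<'E'
def pick(x,a):
    h=np.array([np.cos(a),np.sin(a),0]); g=np.array([*x,.015+W])+h*(.07-D)
    p,q=pose(g,a,"pick"); gripper_to(.055)
    r.move_to(p+.15*UP,q); r.move_l(p+.03*UP,vel=.2); r.hold(.3); hit=r.move_l(p,vel=.04,guard=15)
    f=np.round(telemetry.current_wrist_force(),1)
    gripper_to(.0,55); o=telemetry.current_opening(); e=np.array(telemetry.current_ee_pos())-p; print("pick",hit,f,round(o,4),np.round(e,4))
    if o<.02: raise SystemExit("missed")
    r.move_l(p+.22*UP,vel=.2); return e[2]
E
python3 - <<'E'
from h import *
leave(None,quat(*[ (lambda R:(R[:,1],R[:,2]))(Ro.from_quat(np.roll(telemetry.current_tool_rot(),-1)).as_matrix())][0]))
r.movej([-.6,.0,1.6,0,1.3,1.5])
im=snap("top","t4"); L=[p for p in packs(im) if p[1][0]<48 and 115<p[1][1]<165]
print([np.round([*p[0],p[2]],3) for p in L])
p=max([p for p in L if p[0][1]<.1],key=lambda p:p[0][1])
dw=pick(p[0],p[2]); stand_tray(1,dw); print(telemetry.current_t())
E
```

```text
Traceback (most recent call last):
  File "h.py", line 65, in leave
    t=np.array(telemetry.current_ee_pos()); r.move_l(t-.09*z,vel=.15); r.move_l(t-.09*z+.1*UP,vel=.25)
                                                                       ~~~~~~~~^^^^^^^^^^^^^^^^^^^^^^^
plant.PlanningError: the arm cannot follow that straight line within its joint ranges
```

```bash
cat >> h.py <<'E'
def leave():
    gripper_to(.048); R=Ro.from_quat(np.roll(telemetry.current_tool_rot(),-1)).as_matrix()
    t=np.array(telemetry.current_ee_pos())-.09*R[:,2]; r.move_l(t,vel=.15); away(t)
def away(t):
    r.move_to(t+.15*UP+.03*SX,quat(SYv,-UP)) if ik(t+.15*UP+.03*SX,quat(SYv,-UP)) is not None else print("no ik")
    r.movej([-.6,.0,1.6,0,1.3,1.5])
def nextpack(i):
    im=snap("top","t_%d"%i); L=[p for p in packs(im) if p[1][0]<48 and 115<p[1][1]<165 and p[0][1]<.1]
    print([np.round([*p[0],p[2]],3) for p in L])
    p=max(L,key=lambda p:p[0][1]); stand_tray(i,pick(p[0],p[2])); print(telemetry.current_t())
E
python3 - <<'E'
from h import *
R=Ro.from_quat(np.roll(telemetry.current_tool_rot(),-1)).as_matrix(); print(np.round(R,2),telemetry.current_ee_pos())
q=ik(np.array(telemetry.current_ee_pos())+.15*UP+.03*SX,quat(SYv,-UP)); print(q,telemetry.current_joints())
q2=ik(np.array(telemetry.current_ee_pos())+.15*UP+.03*SX,quat(-SYv,-UP)); print(q2)
E
```

```text
[[ 0.37  0.02 -0.93]
 [ 0.01 -1.   -0.02]
 [-0.93  0.   -0.37]] [0.60518868 0.27444661 0.15009688]
[ 3.08148789e-01  4.35033165e-01  1.09317170e+00 -4.44089210e-16
  1.61338779e+00 -1.28114754e+00] [0.21852492 1.14025177 0.55676394 0.36287335 2.59575771 1.96042196]
[ 3.08148789e-01  4.35033165e-01  1.09317170e+00 -4.44089210e-16
  1.61338779e+00  1.86044512e+00]
```

```bash
sed -i 's/quat(SYv,-UP)/quat(-SYv,-UP)/g' h.py
python3 - <<'E'
from h import *
away(np.array(telemetry.current_ee_pos())); nextpack(1)
E
```

```text
[array([ 0.584, -0.153, -0.022]), array([ 0.591, -0.039,  0.185])]
pick False [ 0.4 -0.3  0.5] 0.0296 [ 0.0001 -0.      0.0002]
place 1 True [-0.0004 -0.0001 -0.0004]
37.3167
```

Run:
```python
from h import *
leave(); nextpack(0); leave(); r.movej([-1.0,.0,1.6,0,1.3,0])
snap("top","t5"); snap("scene","s5"); print(telemetry.current_t())
for c in("top","scene"): print([np.round(d["at"],3).tolist() for d in models.mark_of("pack0_foot",c)],[np.round(d["at"],3).tolist() for d in models.mark_of("tray_grip",c)])
s=cv2.imread("pics/s5.png")[170:330,230:490]; t=cv2.imread("pics/t5.png")[150:290,110:370]
cv2.imwrite("pics/m5.png",np.vstack([cv2.resize(s,(585,360),interpolation=cv2.INTER_CUBIC)[:300],cv2.resize(t,(585,315),interpolation=cv2.INTER_CUBIC)[:300]]))
```

```text
[array([ 0.586, -0.155,  0.012])]
pick False [-0.3  0.8 -0.7] 0.0292 [-0.0001  0.0005  0.0002]
place 0 False [-0.0002 -0.0001 -0.0018]
50.15
55.3167
[[0.342, 0.081, 0.01], [0.367, -0.234, 0.019], [0.321, 0.118, 0.016]] [[0.496, 0.369, 0.204]]
[[0.372, -0.231, 0.016], [0.324, 0.114, 0.014], [0.503, 0.272, 0.031], [0.342, 0.082, 0.012]] [[0.501, 0.371, 0.199]]
```

View pics/m5.png

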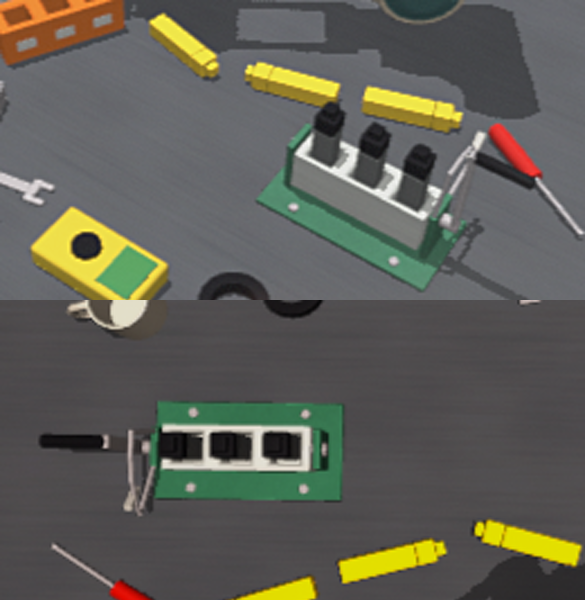

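All three packs stand home in the tray, which is level. Next I'll work the crank.

Run:
```python
from h import *
p,q=crank(0); gripper_to(.055); r.move_to(p+.1*UP,q); r.move_l(p,vel=.12,guard=12)
gripper_to(.0,20); print(telemetry.current_opening(),telemetry.current_ee_pos()-p)
print(arc(0,.698,10,vel=.07)); e=np.array(telemetry.current_ee_pos()); print(e-crank(.698)[0])
snap("scene","s6"); snap("top","t6"); 
for c in("top","scene"): print([np.round(d["at"],3).tolist() for d in models.mark_of("tray_grip",c)])
r.hold(3.2)
print("back",arc(.698,0,10,vel=.07)); print("stop",arc(0,-.06,2,guard=14,vel=.03),telemetry.current_ee_pos()-crank(0)[0],telemetry.current_t())
a=cv2.imread("pics/s6.png")[130:290,330:490]; b=cv2.imread("pics/t6.png")[150:310,110:270]
cv2.imwrite("pics/p6.png",cv2.resize(np.hstack([a,b]),None,fx=2.5,fy=2.5,interpolation=cv2.INTER_CUBIC))
```

```text
0.015397710026366505 [-2.95105403e-04 -3.03613271e-06  9.92576093e-05]
None
[-0.00016849  0.00081324 -0.00069382]
[[0.414, 0.369, 0.172]]
[[0.415, 0.371, 0.166]]
back None
stop None [ 0.00121082 -0.00086382 -0.00076964] 69.9583
```

View pics/p6.png

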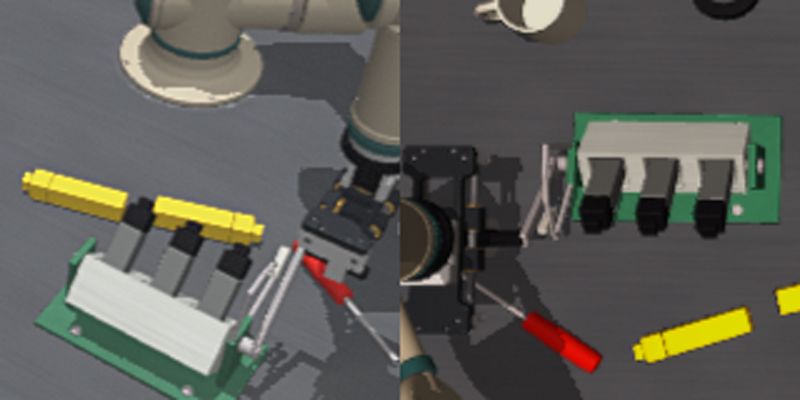

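```bash
cat >> h.py <<'E'
DT=.105
def transfer(i,j):
    p=pocket(i)+UP*(DT+.006); q=quat(SX,-UP); gripper_to(.052)
    r.move_to(p+.16*UP,q); r.move_l(p+.06*UP,vel=.25); h=r.move_l(p,vel=.1,guard=12); gripper_to(.0,45)
    print("take",i,h,round(telemetry.current_opening(),4),np.round(telemetry.current_ee_pos()-p,4))
    r.move_l(p+.16*UP,vel=.15)
    s=slot(j)+UP*(DT+.006); r.move_to(s+.16*UP,quat(CYv,-UP)); r.move_l(s+.055*UP,vel=.2)
    n=np.array([-CYv[1],CYv[0],0])
    for a,b in [(0,0),(.003,0),(-.003,0),(0,.003),(0,-.003),(.003,.003),(-.003,-.003),(.003,-.003),(-.003,.003)]:
        o=a*CYv+b*n; r.move_l(s+o+.055*UP,vel=.05); hit=r.move_l(s+o-.004*UP,vel=.05,guard=9)
        e=np.array(telemetry.current_ee_pos())-s; print("put",j,hit,np.round(e,4))
        if e[2]<.02: break
    else: raise SystemExit("not in")
    gripper_to(.052); r.move_l(np.array(telemetry.current_ee_pos())+.15*UP,vel=.2); print(telemetry.current_t())
E
python3 - <<'E'
from h import *
gripper_to(.05); r.move_l(np.array(telemetry.current_ee_pos())+.1*UP,vel=.2)
r.move_to(pocket(0)+.28*UP-.1*SYv,quat(SX,-UP))
snap("top","t7"); snap("scene")
for c in("top","scene"): print([np.round(d["at"],3).tolist() for d in models.mark_of("tray_grip",c)])
transfer(0,2)
snap("scene","s7"); cv2.imwrite("pics/p7.png",cv2.resize(cv2.imread("pics/s7.png")[100:300,180:500],None,fx=2,fy=2))
E
```

```text
[[0.498, 0.368, 0.201], [0.413, -0.32, 0.016], [0.74, -0.233, 0.001]]
[[0.487, 0.209, 0.104], [0.502, 0.372, 0.198]]
take 0 False 0.0295 [0.0002 0.     0.0004]
put 2 True [-0.0004  0.0002  0.0004]
81.8
```

View pics/p7.png

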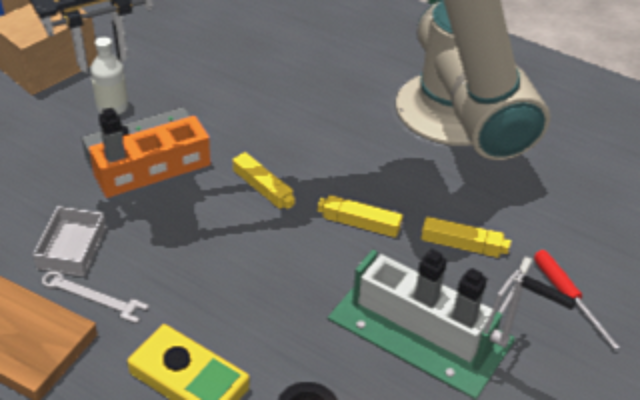

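The first pack is home in the far slot (crop px (112,135)), the other two are still in the tray, and the tray is level.

Run:
```python
from h import *
transfer(1,1); transfer(2,0)
r.movej([.1,.0,1.6,0,1.3,0])
snap("scene","s8"); snap("top","t8")
for c in("top","scene"): print([np.round(d["at"],3).tolist() for d in models.mark_of("tray_grip",c)])
cv2.imwrite("pics/p8.png",np.vstack([cv2.imread("pics/s8.png")[100:330,100:560],cv2.imread("pics/t8.png")[50:310,100:560]]))
```

```text
take 1 False 0.0298 [0.0002 0.0001 0.0004]
put 1 True [-0.0004  0.0003  0.0004]
92.5833
take 2 False 0.0301 [0.0002 0.0001 0.0005]
put 0 True [-0.0004  0.0003  0.0004]
103.5583
[[0.499, 0.372, 0.202], [0.41, -0.32, 0.017]]
[[0.503, 0.372, 0.196], [0.686, -0.337, -0.002]]
```

View pics/p8.png

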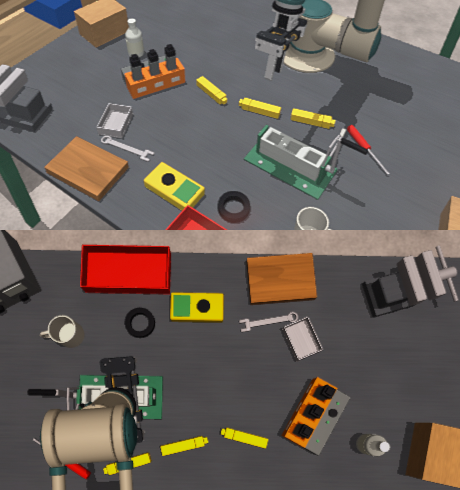

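All three packs are upright in the rack (scene crop, around (155,58)). The tray is empty and level, and the bystanders are in place.

```bash
python3 -c "
from h import *
print(telemetry.current_ee_pos(),telemetry.current_wrist_force()); r.sign_off()"
```

```text
[0.49738754 0.11880545 0.33882736] [-0.33817767 -0.59468011 -0.37825753]
the job is handed in; nothing more can be done
```

The job is done and handed in at about 104 s of the 210 s allowed; no verdict was reported.

- **Tip test:** I levelled the tray, stood all three grey packs in its pockets, and tilted it to about 40 degrees by the crank. The camera put the handle at about 0.70 rad. I held it there for just over 3 s and brought it back towards level. The handle ended about 1 mm past level, against a command of about 8 mm past. The contact guard did not fire on that return, so I take it to be against the stop.
- **Charging rack:** all three packs then went into the slots on the first try, each within 1 mm of its expected depth.
- **First tray insertion:** this failed once. The pick had stopped 6.5 mm high, so the pack met the tray rim. I corrected for the offset and it went fully in.
- **Knocked pack:** one pack was knocked about 3 cm aside before I picked it. I measured it again and picked it normally.
- **Last checks:** the final pictures showed three packs upright in the rack, the tray empty and level (handle at x ≈ 0.50, z ≈ 0.20), and the bystanders and yellow look-alikes looking undisturbed. The gripper was clear of everything. The networks' other marks in those final pictures were false detections and I ignored them.

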